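# Assemble and load the pantry tray stand

## Robot

A 6-joint arm with a two-finger parallel gripper is mounted at the origin on the work surface. World frame = base frame: x ahead of the robot, y to its left, z up, the work surface at z = 0. Lengths are in m, angles in rad, forces in N, time in s.
With the tool pointing down it reaches from about 0.325 to 0.9 m from the base axis. Payload 6.1 kg.
Tool frame: the origin (TCP) lies midway between the tips of the shut fingers; the grasp point (between the pads) lies 19 mm behind it; z points along the fingers, y is the direction in which the jaws open and shut (so a half turn about z gives the same grasp; the last joint's range is limited). The gripper opens to 85 mm and grips with 20 to 120 N. Pads are 22 mm wide; open, the fingers measure 114 mm over their backs; the gripper's body (76 mm by 85 mm) begins 54 mm behind the grasp point. The pads swing forward as they close: fully open they stand 13 mm farther back than shut.
Start: joints at [1.098, 0.22, 1.526, -0, 1.395, -0.126], TCP at [0.212, 0.588, 0.231] pointing down, gripper open.
Joint ranges: [-2.98, 2.98], [-0.91, 2.08], [0.09, 2.57], [-1.24, 4.39], [0.2, 2.65], [-2.68, 2.68]. Speed limits (rad/s): [2.57, 2.57, 3.01, 3.14, 3.14, 3.14].

## Interface

Orientations are given as a unit quaternion [w, x, y, z].
In Python, from plant import * gives the robot as it stands. Calls block until the motion is done:
- move_pose(position, orientation): joint-space move of the TCP to a pose.
- move_linear(position, ori=None, velocity=0.15): straight line of the TCP; ori=None keeps the orientation; velocity is the mean speed in m/s.
- goto_joints(angles): joint-space move.
- set_gripper(opening, force=None): opening from 0.0 (shut) to 1.0 (fully open); force is the grip in N (None keeps the last); returns when the fingers have stopped.
- dwell(seconds).
- ik(position, orientation): joint angles nearest the present ones, or None.
- get_state(): the state.
- grab_frame(name): name is "side" or "top" or "wrist"; returns the picture (384x512x3 uint8, red, green, blue); there is no depth.
- camera_model(name): a dict with "mtx" (3x3 intrinsics, pixels), "k1" (the pictures are not rectified: a ray, as slopes to the right and down, at radius r is drawn at 1 + k1 r^2 times it, then the intrinsics apply), "R" (3x3) and "t" (3): a world point X has camera coordinates R X + t; the wrist camera has in their place "mount" (4x4, takes a point from camera to tool coordinates, whose origin is the TCP and whose axes are the flange's). Camera axes: x right, y down, z forward; pixel columns grow to the right and rows downward; lengths in m; the calibration is good to about 2 mm. A picture is of the moment at which its call begins: read the wrist's pose just before it. camera_model takes no time and is no camera call.
A pose or a line that the arm cannot do raises PlanningError and nothing moves.
- finish_job(): hands the job in, once; it reports no verdict.
The state is a dict: "clock": time; "qpos": joint angles; "joint_vel": joint speeds; "joint_torque": joint torques, N m; "tool_pos": TCP position; "tcp_rot": TCP orientation; "ft_force": force on the tool from outside, world axes, zero at the start; "ft_torque": the same for the moment, N m; "grip_width": opening from 0.0 (shut) to 1.0 (fully open).
Only numpy, scipy, OpenCV 4.12 (cv2) and the standard library are available. Lean on these libraries where they do the work, as an engineer would, in place of code of your own. Each camera call takes 0.05 s, during which the arm holds its last target.

## Task

Set up the tray stand: swing the red clamp clear, slide the blue spacer sleeve over the stand's upright shaft down onto its base, then slide the orange round tray over the same shaft so that it rests level on the sleeve, and turn the clamp knob back so that its tongue lies across the tray's rim again, pointing at the shaft. With the tray clamped and still empty, load it: stand every one of the jam jar, blue can, square yellow tin and green canister that is out on the table upright on the tray's floor, and leave everything else where it is.

Things in the scene. Friction and masses are not known exactly. Their poses are not given: they have to be found in the camera images.
- stand: fixed grey stand; origin on the axis of its upright steel shaft, at table level, z up. Base disc 170 dia, 15 thick. Shaft 26 dia, top at z = 107, its last 9 mm tapered to 14 dia. At x = +122 of its frame stands a 20 dia pillar that carries the red clamp
- clamp (a joint): angle of the red clamp in rad, 0 to 1.55. At 0 the tongue points from the pillar straight at the shaft (locked across the tray's rim; under about 0.2 is well locked); turning clockwise seen from above increases it. Above 1.2 the tongue is clear of the tray's way down. It starts between 0 and 0.4. It stays where left (about 0.06 N m of friction)
- clamp_grip (a point): grip point on the clamp's axis, 128 mm above the table. The grip is an upright red bar 50 long, 14 thick, from 107 to 141 mm above the table, along the x axis of this frame (bar and tongue are in line). The tongue points to its -x, reaches 38 from the axis, is 16 wide and lies 99 to 107 mm above the table; it passes 4 mm above the rim of the seated tray
- sleeve: loose blue spacer sleeve, a tube 56 outside dia, 30 bore, 50 high; origin at the centre of its underside, z up. Seated, its underside is 15 mm above the table
- tray: loose orange round tray, 190 dia, 30 high wall 4 thick, floor 5 thick, with a central tubular hub 42 outside dia, 30 bore right through, rising to 60 mm above the underside; 0.45 kg; origin at the centre of its underside, z up. Seated on the sleeve, its underside is 65 mm above the table (50 above the stand's base)
- jam_jar: amber jar with a red lid, 56 dia (lid 57), 64 high; origin at the centre of its underside, z up; may be absent
- blue_can: blue can, 58 dia, 62 high; origin at the centre of its underside, z up; may be absent
- square_tin: yellow square tin with a steel lid, 52 x 52 (lid 54 x 54), 62 high, sides along its x and y; origin at the centre of its underside, z up; may be absent
- green_canister: green round canister with a white lid, 54 dia (lid 55), 66 high; origin at the centre of its underside, z up; may be absent
- mug: bystander: white mug, 72 dia, 85 high, handle to its +y; origin at the centre of its underside, z up
- cracker_box: bystander: blue carton, 60 (its x) by 150 (its y) by 190 high; origin at the centre of its underside, z up
- soup_can: bystander: steel can, 68 dia, 110 high; origin at the centre of its underside, z up
- wood_spoon: bystander: wooden spoon, 220 long, lying along its x; origin at the centre of its underside, z up
- napkin_tray: bystander: open grey box, 130 x 170 x 50 high; origin at the centre of its underside, z up

How it is judged:
By the outcome, as a careful person would: the job done as asked, in the order asked, and still so for the second after the job is handed in, with the robot touching nothing.
Of jam_jar, blue_can, square_tin, green_canister only 2 to 4 are there at a start; the rules pass over those that are not, and their reading is None.
At some moment in a run one of jam_jar, blue_can, square_tin, green_canister may be knocked a few centimetres aside while the robot is not near it.
It also fails if it takes over 210 s, if anything falls off the work surface, if the arm or the gripper's body presses on something with over 40 N, if the wrist force passes 120 N, or if a joint passes its speed limit or range.

## Working session

There is one attempt and no reset: what is moved stays moved. The work goes in short steps, each a Python script; the robot and the scene stay as the last script left them, time stands still between calls to the robot, and variables do not carry over. Pictures are saved under pics/ and viewed, and the job is handed in when it is done.

```bash
ls; mkdir -p pics; python3 - <<'E'
from plant import *
import cv2
for n in ("side","top","wrist"):
    s=get_state(); f=grab_frame(n); cv2.imwrite(f"pics/a_{n}.png",f[:,:,::-1]); print(n,camera_model(n))
print(s)
E
```

```text
pics
side {'mtx': array([[353.35243497,   0.        , 254.98273393],
       [  0.        , 353.35243497, 189.39635094],
       [  0.        ,   0.        ,   1.        ]]), 'k1': -0.10889707726596788, 'R': array([[ 0.87035986, -0.49224558, -0.01296114],
       [-0.38948184, -0.67207662, -0.62977529],
       [ 0.30129322,  0.55317926, -0.77666923]]), 't': array([-0.441491  ,  0.25110986,  1.07738522])}
top {'mtx': array([[491.73318123,   0.        , 263.01539552],
       [  0.        , 491.73318123, 190.91492501],
       [  0.        ,   0.        ,   1.        ]]), 'k1': -0.16659909194045436, 'R': array([[-0.01854817, -0.99980478, -0.0068098 ],
       [-0.9831866 ,  0.01947651, -0.18156205],
       [ 0.18165924,  0.00332766, -0.98335591]]), 't': array([0.03521849, 0.50718111, 1.56052403])}
wrist {'mtx': array([[288.16999866,   0.        , 251.65662457],
       [  0.        , 288.16999866, 192.37716877],
       [  0.        ,   0.        ,   1.        ]]), 'k1': -0.04993427845707702, 'mount': array([[-1.20692126e-03, -9.62499610e-01, -2.71280380e-01,
         6.86834174e-02],
       [
[... 242 characters left out ...]
00]])}
{'clock': 0.1, 'qpos': array([ 1.09789088e+00,  2.21145548e-01,  1.52749638e+00, -1.04714959e-05,
        1.39469227e+00, -1.26110652e-01]), 'joint_vel': array([-0.00081485, -0.00193229, -0.00483044,  0.0013415 ,  0.00019675,
        0.00049514]), 'joint_torque': array([ 1.57955754e-03, -4.98237634e+01, -3.90550625e+01, -1.18627627e-04,
        5.58894564e-03, -3.41477396e-06]), 'tool_pos': array([0.21219296, 0.5873016 , 0.23030986]), 'tcp_rot': array([-2.51997616e-04,  1.72528818e-01,  9.85004086e-01, -8.33529678e-04]), 'ft_force': array([-0.17564142, -0.40301678, -0.12598896]), 'ft_torque': array([-3.09854757e-02, -1.24486251e-05, -5.49708935e-02]), 'grip_width': 0.9999160243647807}
```

View pics/a_top.png

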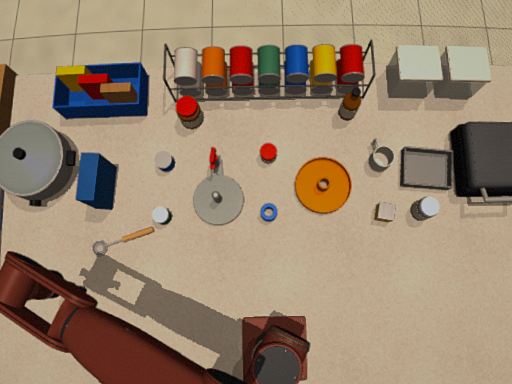

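View pics/a_side.png

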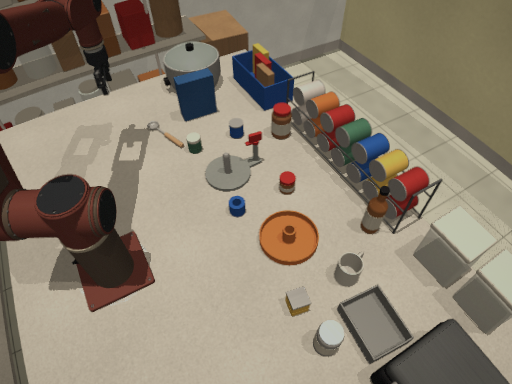

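View pics/a_wrist.png

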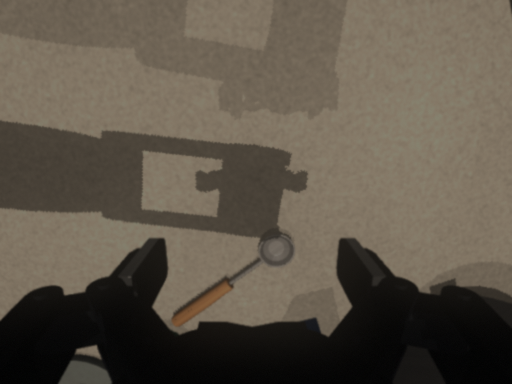

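The top view shows all four load items: blue can (165,161), green canister (161,215), jam jar (268,152) and square tin (385,211). The stand is at (217,198), the clamp at (213,158), the sleeve at (269,212) and the tray at (323,185). Next I'll measure positions.

```bash
cat > h.py <<'E'
from plant import *
import numpy as np, cv2
from scipy.spatial.transform import Rotation as Ro
def campose(name,s=None):
    m=camera_model(name)
    if name!="wrist": 
        R=m["R"].T; return m,R,-R@m["t"]
    q=s["tcp_rot"]; Rt=Ro.from_quat([q[1],q[2],q[3],q[0]]).as_matrix()
    M=m["mount"]; return m,Rt@M[:3,:3],Rt@M[:3,3]+s["tool_pos"]
def pix2z(name,uv,z,s=None):
    m,R,c=campose(name,s); K=m["mtx"]
    d=np.array([(uv[0]-K[0,2])/K[0,0],(uv[1]-K[1,2])/K[1,1]]); x=d.copy()
    for _ in range(20): x=d/(1+m["k1"]*(x@x))
    v=R@np.array([x[0],x[1],1]); return c+v*(z-c[2])/v[2]
def proj(name,X,s=None):
    m,R,c=campose(name,s); K=m["mtx"]; p=R.T@(np.asarray(X,float)-c); x=p[:2]/p[2]
    x=x*(1+m["k1"]*(x@x)); return K[:2,:2]@x+K[:2,2]
def quat(yaw):  # tool down; tool y axis at world angle yaw
    y=np.array([np.cos(yaw),np.sin(yaw),0]); z=np.array([0,0,-1.]); x=np.cross(y,z)
    q=Ro.from_matrix(np.c_[x,y,z]).as_quat(); return np.array([q[3],q[0],q[1],q[2]])
def best(p,yaw):
    """quat with jaw axis yaw (mod pi) nearest to joint6 centre & feasible"""
    o=[]
    for k in (0,1,-1):
        j=ik(list(p),quat(yaw+k*np.pi))
        if j is not None: o.append((abs(j[5]),yaw+k*np.pi))
    return min(o)[1]
def shot(name,fn,s=None):
    s=get_state(); f=grab_frame(name); cv2.imwrite("pics/"+fn,f[:,:,::-1]); return s,f
E
python3 - <<'E'
from h import *
f=cv2.imread("pics/a_top.png")
for n,(x0,y0,x1,y1) in dict(a=(140,125,300,245),b=(290,125,450,245)).items():
    cv2.imwrite(f"pics/a_zoom{n}.png",cv2.resize(f[y0:y1,x0:x1],None,fx=5,fy=5,interpolation=cv2.INTER_CUBIC))
for n,uv,z in [("stand",(217,198),.015),("shafttop",(217,196),.107),("clamp",(213,155),.141),("sleeve",(269,212),.05),("tray",(323,185),.03),("can",(165,161),.062),("green",(161,215),.066),("jam",(268,152),.064),("tin",(385,211),.062),("spoon",(130,240),0),("mug",(380,158),.085),("soup",(428,208),.11)]:
    print(n,pix2z("top",uv,z).round(3))
E
```

```text
stand [0.493 0.179 0.015]
shafttop [0.483 0.17  0.107]
clamp [0.608 0.179 0.141]
sleeve [0.437 0.007 0.05 ]
tray [ 0.527 -0.174  0.03 ]
can [0.612 0.347 0.062]
green [0.432 0.356 0.066]
jam [0.634 0.007 0.064]
tin [ 0.431 -0.369  0.062]
spoon [0.358 0.475 0.   ]
mug [ 0.602 -0.358  0.085]
soup [ 0.431 -0.497  0.11 ]
```

```bash
sleep 1
```

```text
(no output)
```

View pics/a_zooma.png

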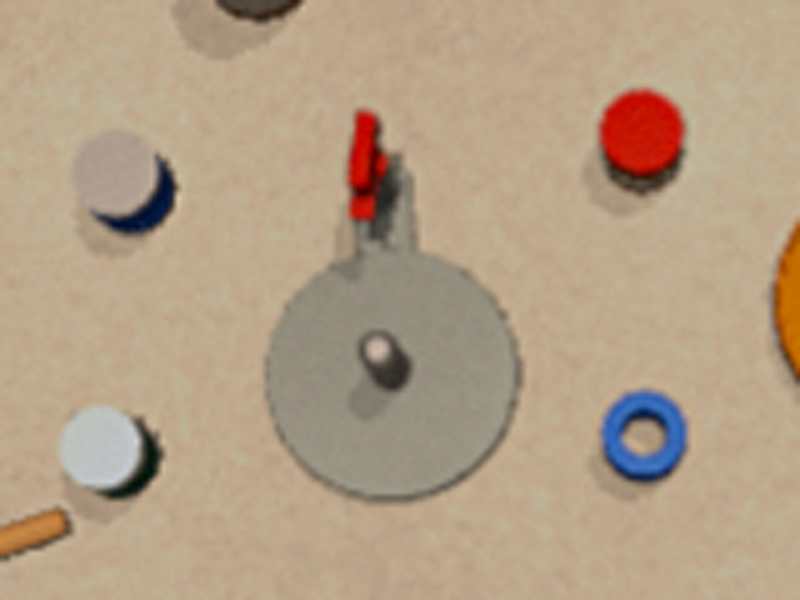

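View pics/a_zoomb.png

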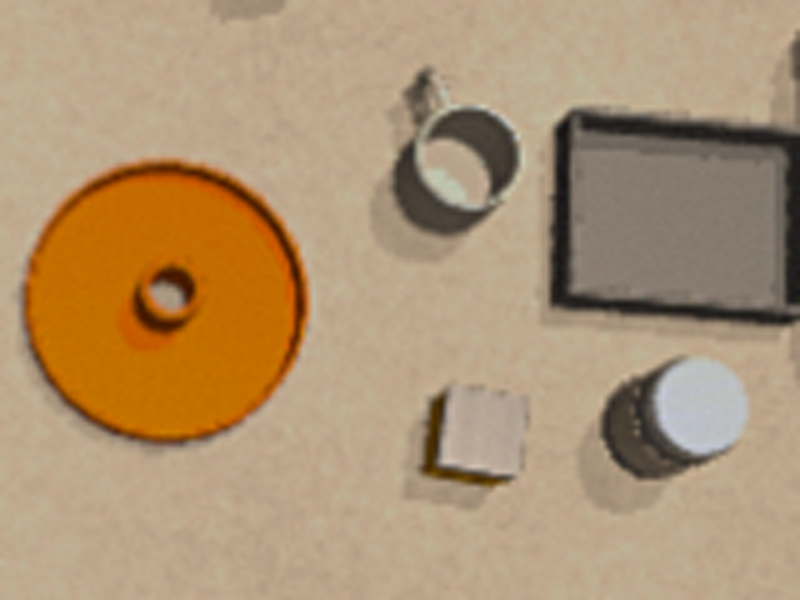

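```bash
python3 - <<'E'
from h import *
def za(x,y): return (140+(x+.5)/5-.5,125+(y+.5)/5-.5)
def zb(x,y): return (290+(x+.5)/5-.5,125+(y+.5)/5-.5)
P=lambda n,uv,z:print(n,pix2z("top",uv,z).round(4))
P("disc",za(393.5,375),.015);P("shaft",za(379,347),.107);P("sleeve",za(645,436),.05);P("can",za(116,174),.062);P("green",za(101,448),.066);P("jam",za(642,132),.064)
P("trayrim",zb(165,300),.03);P("hub",zb(167,292),.06);P("tin",zb(484,432),.062);P("bar",za(363,152),.141)
for yaw in (np.pi/2,-np.pi/2):
    print(yaw,ik([.53,.18,.28],quat(yaw)),ik([.6,.18,.11],quat(yaw-1.2)),ik([.6,.18,.11],quat(yaw)))
y=best([.53,.18,.28],np.pi/2)
move_pose([.53,.18,.28],quat(y)); dwell(.3)
s,f=shot("wrist","b_wrist.png"); print(s["clock"],s["tool_pos"],s["qpos"])
np.save("s_b.npy",s,allow_pickle=True)
E
```

```text
disc [0.4871 0.175  0.015 ]
shaft [0.4897 0.1753 0.107 ]
sleeve [0.438  0.0087 0.05  ]
can [0.6174 0.3547 0.062 ]
green [0.4343 0.3601 0.066 ]
jam [0.6375 0.0066 0.064 ]
trayrim [ 0.5282 -0.1724  0.03  ]
hub [ 0.5276 -0.1703  0.06  ]
tin [ 0.4308 -0.3733  0.062 ]
bar [0.6076 0.1819 0.141 ]
1.5707963267948966 [ 1.86510237e-01  3.59554145e-02  1.63802311e+00 -4.44089210e-16
  1.46761413e+00 -1.38428609e+00] [ 1.65649949e-01  3.33015144e-01  1.62673900e+00 -4.44089210e-16
  1.18183851e+00 -2.05146378e-01] [ 1.65649949e-01  3.33015144e-01  1.62673900e+00 -4.44089210e-16
  1.18183851e+00 -1.40514638e+00]
-1.5707963267948966 [ 1.86510237e-01  3.59554145e-02  1.63802311e+00 -4.44089210e-16
  1.46761413e+00  1.75730656e+00] None [ 1.65649949e-01  3.33015144e-01  1.62673900e+00 -4.44089210e-16
  1.18183851e+00  1.73644628e+00]
2.3333 [0.52982812 0.18050428 0.27990993] [ 1.87433180e-01  3.61175454e-02  1.63802352e+00  4.80401277e-05
  1.46760624e+00 -1.38420865e+00]
```

View pics/b_wrist.png

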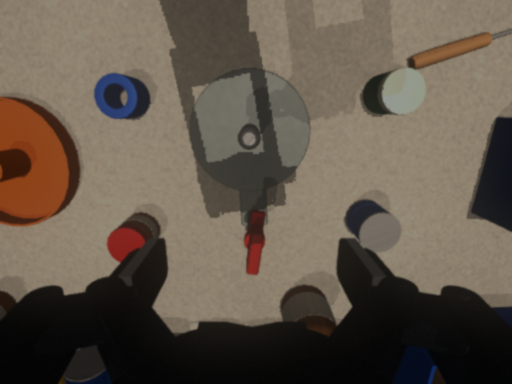

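The wrist view shows the stand disc, the shaft at (249,137), the clamp from (258,213) to (253,272), the sleeve at (117,96) and the jars. I'll zoom in.

```bash
python3 - <<'E'
from h import *
f=cv2.imread("pics/b_wrist.png")
a=cv2.resize(f[120:220,180:320],None,fx=5,fy=5,interpolation=cv2.INTER_CUBIC)
a=f[60:280,180:320]; a=cv2.convertScaleAbs(a,alpha=1.8,beta=20)
b=cv2.resize(a[0:110],None,fx=5,fy=5,interpolation=cv2.INTER_CUBIC)
c=cv2.resize(a[110+30:220],None,fx=7,fy=7,interpolation=cv2.INTER_CUBIC)[:, 280:980]
cv2.imwrite("pics/b1.png",b);cv2.imwrite("pics/b2.png",c[:600]); print(c.shape)
E
```

```text
(560, 700, 3)
```

View pics/b1.png

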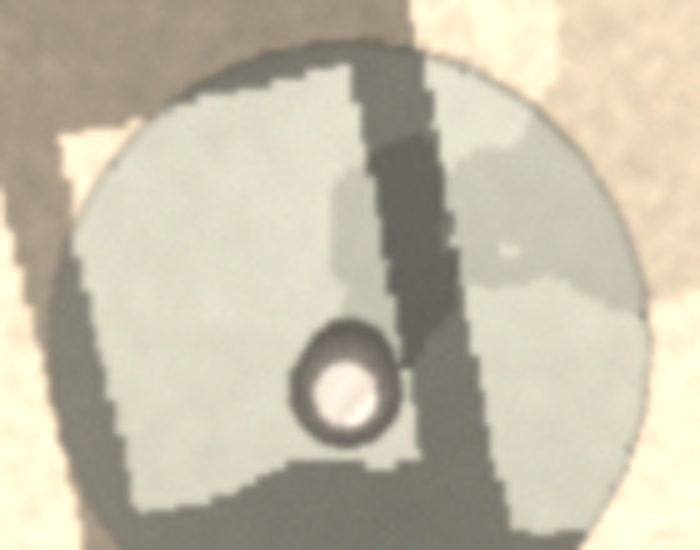

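View pics/b2.png

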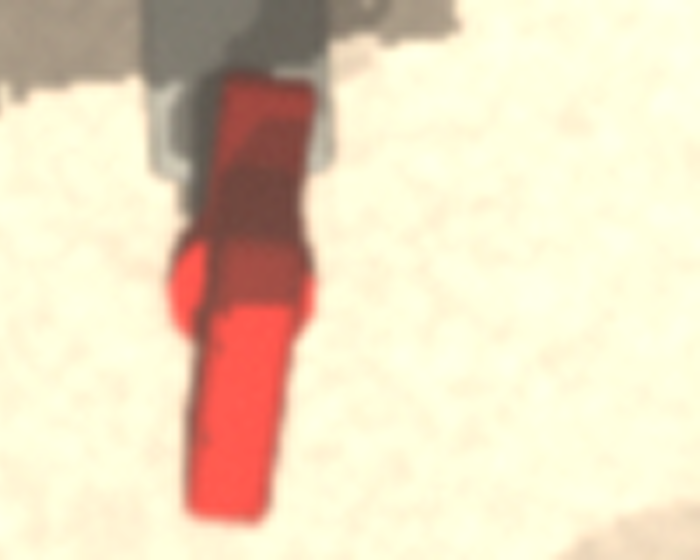

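```bash
python3 - <<'E'
from h import *
s=np.load("s_b.npy",allow_pickle=True).item()
w1=lambda x,y:(180+(x+.5)/5-.5,60+(y+.5)/5-.5)
w2=lambda x,y:(220+(x+.5)/7-.5,200+(y+.5)/7-.5)
sh=pix2z("wrist",w1(346,394),.107,s); e=pix2z("wrist",w2(228,518),.141,s); t=pix2z("wrist",w2(268,80),.107,s)
print("shaft",sh,"barend",e,"tonguetip",t, np.linalg.norm((e-t)[:2]))
d=(t-e)[:2]/np.linalg.norm((t-e)[:2]); ax=e[:2]+d*25e-3; print("axis",ax,"dist",np.linalg.norm(ax-sh[:2]),"bar ang",np.arctan2(d[1],d[0]),"to shaft",np.arctan2(*(sh[:2]-ax)[::-1]))
print("disc",pix2z("wrist",w1(350,332),.015,s))
for n,uv,z in [("sleeve",(114.5,95),.05),("can",(380,232),.062),("green",(403,91),.066),("jam",(127,243),.064)]: print(n,pix2z("wrist",uv,z,s).round(4))
E
```

```text
shaft [0.48970573 0.17823227 0.107     ] barend [0.63440502 0.1818363  0.141     ] tonguetip [0.57291381 0.18849081 0.107     ] 0.06185023575322442
axis [0.60955014 0.18452607] dist 0.12000956067789144 bar ang 3.0337933477184675 to shaft -3.0891244282726062
disc [0.48089399 0.17842269 0.015     ]
sleeve [0.4402 0.0101 0.05  ]
can [0.6195 0.3569 0.062 ]
green [0.4364 0.3619 0.066 ]
jam [0.635  0.0095 0.064 ]
```

```bash
cat > clampturn.py <<'E'
from h import *
def turn(ax,yaw0,yaw1,z=.111):
    set_gripper(.5)
    p=[ax[0],ax[1]]
    move_pose(p+[.19],quat(yaw0)); move_linear(p+[z],velocity=.1)
    set_gripper(0.,30); s=get_state(); print("grip",s["grip_width"],s["ft_force"].round(1),s["clock"])
    n=int(np.ceil(abs(yaw1-yaw0)/.3))
    for k in range(1,n+1):
        y=yaw0+(yaw1-yaw0)*k/n; move_linear(p+[z],quat(y)); s=get_state()
        print(y,s["ft_force"].round(1),s["ft_torque"].round(2),s["clock"])
    set_gripper(.5); move_linear(p+[.2],velocity=.15); 
E
python3 - <<'E'
from clampturn import *
turn([.610,.1846],1.463,1.463-1.33)
y=quat(np.pi/2)
move_pose([.5,.12,.28],quat(np.pi/2)); dwell(.3)
s,f=shot("wrist","c_wrist.png"); np.save("s_c.npy",s,allow_pickle=True); print(s["clock"],s["tool_pos"])
shot("top","c_top.png")
E
```

```text
grip 0.15504766615398255 [-1.6 -4.8  6.6] 4.725
1.197 [-1.2 -4.5  5.1] [-0.69  0.23 -0.06] 5.1417
0.931 [-2.  -4.5  5.2] [-0.62  0.08 -0.06] 5.5583
0.665 [-0.8 -4.3  6.2] [-0.65  0.01 -0.04] 5.975
0.399 [ 1.6 -4.4  5.4] [-0.66 -0.13 -0.12] 6.3917
0.133 [ 1.3 -4.2  6. ] [-0.7  -0.22 -0.06] 6.8083
9.6083 [0.50003369 0.12005399 0.27972251]
```

View pics/c_wrist.png

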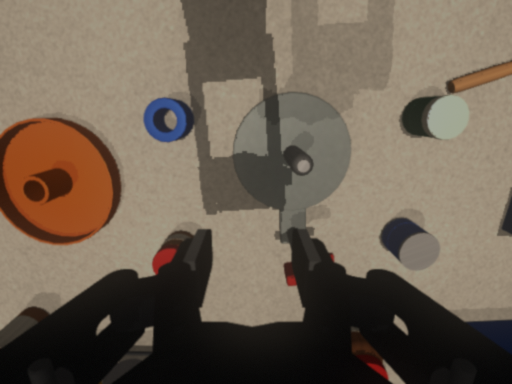

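```bash
python3 - <<'E'
from h import *
f=cv2.imread("pics/c_wrist.png"); f=cv2.convertScaleAbs(f,alpha=1.6,beta=10)
a=cv2.resize(f[90:150,130:210],None,fx=7,fy=7,interpolation=cv2.INTER_CUBIC)
b=cv2.resize(f[130:190,270:340],None,fx=7,fy=7,interpolation=cv2.INTER_CUBIC)
c=cv2.resize(f[240:300,270:350],None,fx=7,fy=7,interpolation=cv2.INTER_CUBIC)
cv2.imwrite("pics/c1.png",a);cv2.imwrite("pics/c2.png",b);cv2.imwrite("pics/c3.png",c)
t=cv2.imread("pics/c_top.png"); cv2.imwrite("pics/c4.png",cv2.resize(t[130:220,150:300],None,fx=5,fy=5,interpolation=cv2.INTER_CUBIC))
E
```

```text
(no output)
```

View pics/c1.png

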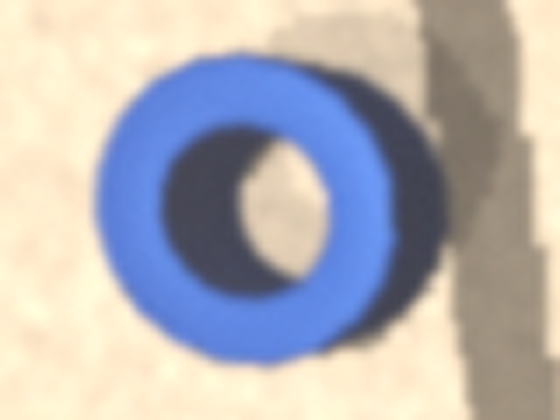

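View pics/c2.png

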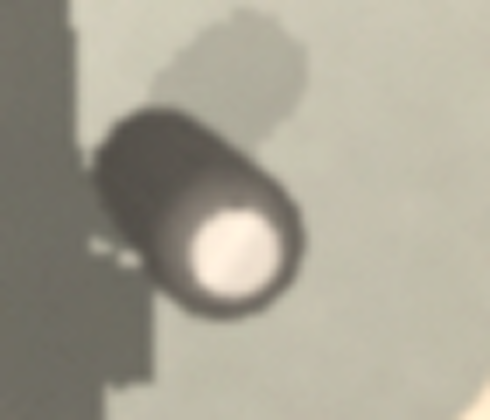

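View pics/c4.png

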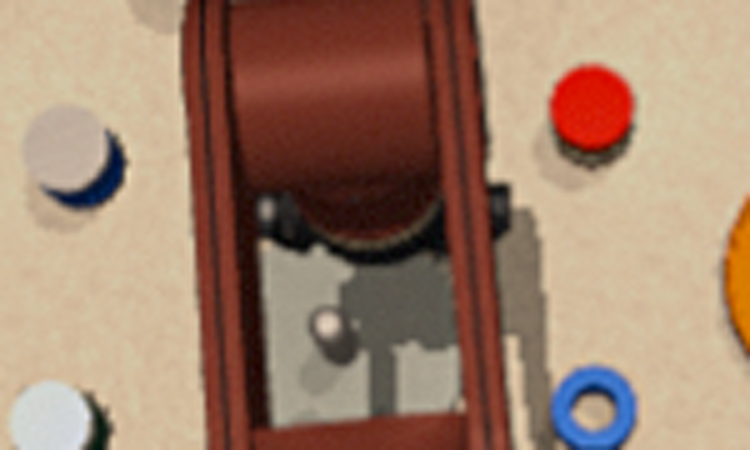

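```bash
python3 - <<'E'
from h import *
s=np.load("s_c.npy",allow_pickle=True).item()
g=lambda x,y,ox,oy,k:(ox+(x+.5)/k-.5,oy+(y+.5)/k-.5)
sl=pix2z("wrist",g(245,208,130,90,7),.05,s); sh=pix2z("wrist",g(236,253,270,130,7),.107,s)
print(sl,sh)
p=[sl[0],sl[1]]; q=quat(np.pi/2)
set_gripper(1.)
move_pose(p+[.12],q); move_linear(p+[.020],velocity=.12)
set_gripper(0.,40); s=get_state(); print(s["grip_width"],s["ft_force"].round(1),s["tool_pos"])
move_linear(p+[.15],velocity=.2); dwell(.2); s=get_state(); print(s["grip_width"],s["ft_force"].round(1),s["clock"])
shot("side","d_side.png")
t=[sh[0],sh[1]]
move_linear(t+[.15],velocity=.2)
move_linear(t+[.133],velocity=.1); dwell(.2); s,_=shot("wrist","d_wrist.png");np.save("s_d.npy",s,allow_pickle=True); shot("side","d_side2.png")
print(s["clock"],s["tool_pos"])
E
python3 - <<'E'
import cv2
f=cv2.imread("pics/d_side2.png"); cv2.imwrite("pics/d_s.png",cv2.resize(f[80:220,160:310],None,fx=4,fy=4,interpolation=cv2.INTER_CUBIC))
E
```

```text
[0.44050849 0.01084299 0.05      ] [0.48984804 0.17824676 0.107     ]
0.6537625205275474 [-2.9 -0.   7.1] [0.44129198 0.01071415 0.0211908 ]
0.6514526517404075 [-0.1 -0.3 -1.2] 13.4167
15.0083 [0.49022562 0.1780844  0.13356583]
```

View pics/d_wrist.png

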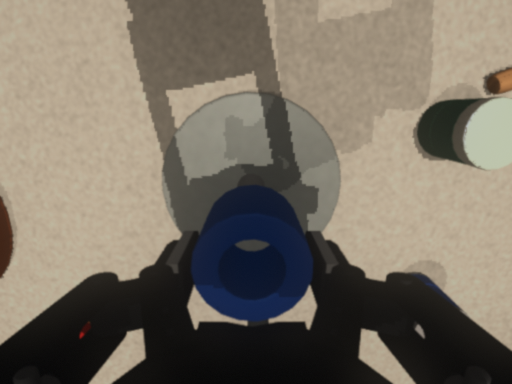

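View pics/d_s.png

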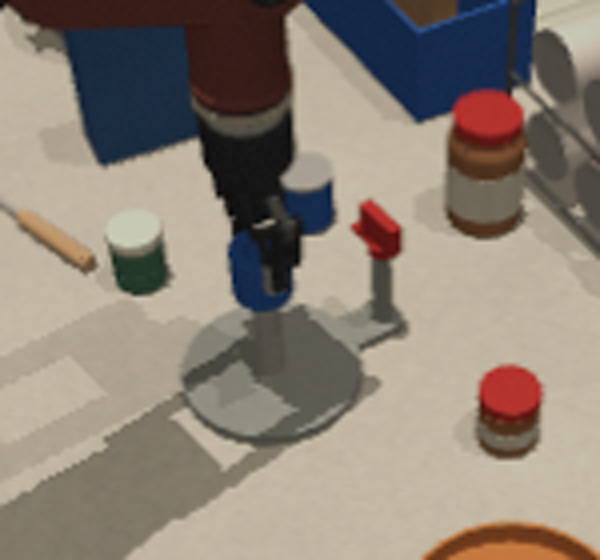

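```bash
python3 - <<'E'
from h import *
s=np.load("s_d.npy",allow_pickle=True).item()
print("sleeve top",pix2z("wrist",(252,266),s["tool_pos"][2]+.03,s), s["tool_pos"])
t=[.4898,.1780]
for z in (.125,.117,.109,.1,.09,.08,.07,.06,.05,.043):
    move_linear(t+[z],velocity=.08); s=get_state(); print(z,s["ft_force"].round(1),s["tool_pos"].round(4))
    if np.linalg.norm(s["ft_force"])>30: print("STOP"); break
shot("side","e_side.png"); print(s["clock"])
f=cv2.imread("pics/e_side.png"); cv2.imwrite("pics/e_s.png",cv2.resize(f[80:220,160:310],None,fx=4,fy=4,interpolation=cv2.INTER_CUBIC))
E
```

```text
sleeve top [0.48741811 0.17917943 0.16356583] [0.49022562 0.1780844  0.13356583]
0.125 [ 0.4  0.4 -1.4] [0.4891 0.1779 0.1241]
0.117 [ 0.8 -0.  -2.9] [0.4891 0.1779 0.1161]
0.109 [-0.3 -0.  -2.3] [0.4892 0.1779 0.1082]
0.1 [ 0.2  1.1 -1.9] [0.4892 0.1779 0.0992]
0.09 [-0.1  0.4 -1.6] [0.4892 0.1779 0.0892]
0.08 [-0.2  0.6 -1.7] [0.4892 0.1779 0.0792]
0.07 [ 0.5 -0.2 -1. ] [0.4892 0.1779 0.0692]
0.06 [ 0.1  0.4 -1.4] [0.4893 0.1779 0.0592]
0.05 [-0.3 -0.4 -1.9] [0.4893 0.178  0.0492]
0.043 [-1.2  0.2 -1.6] [0.4894 0.1779 0.0424]
17.7417
```

View pics/e_s.png

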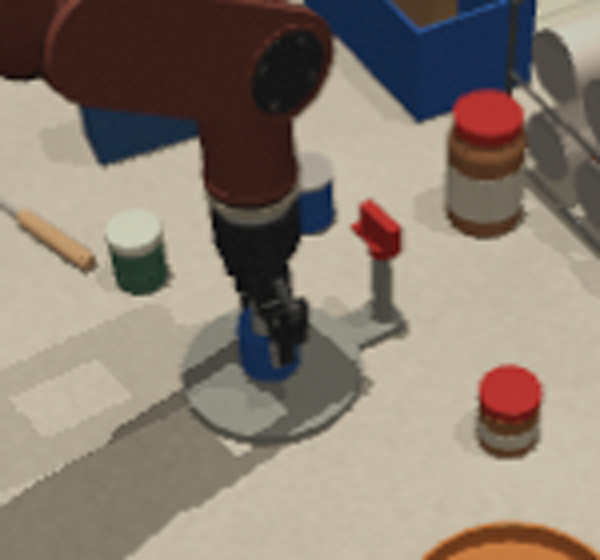

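```bash
python3 - <<'E'
from h import *
t=[.4898,.1780]
move_linear(t+[.039],velocity=.05); s=get_state(); print(s["ft_force"].round(1))
set_gripper(1.); dwell(.3); move_linear(t+[.17],velocity=.2)
move_pose([.51,-.05,.28],quat(np.pi/2)); dwell(.3)
s,f=shot("wrist","f_wrist.png"); np.save("s_f.npy",s,allow_pickle=True); print(s["clock"])
shot("side","f_side.png")
f=cv2.convertScaleAbs(cv2.imread("pics/f_wrist.png"),alpha=1.6,beta=10); cv2.imwrite("pics/f_w.png",cv2.resize(f,None,fx=1.55,fy=1.55))
f=cv2.imread("pics/f_side.png"); cv2.imwrite("pics/f_s.png",cv2.resize(f[80:220,160:310],None,fx=4,fy=4,interpolation=cv2.INTER_CUBIC))
E
```

```text
[-0.9  0.2 -2. ]
20.8583
```

View pics/f_w.png

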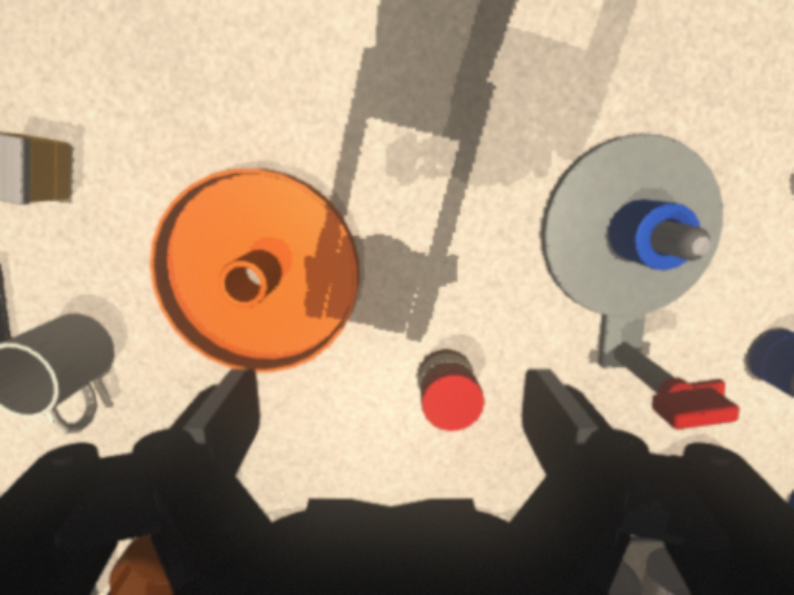

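View pics/f_s.png

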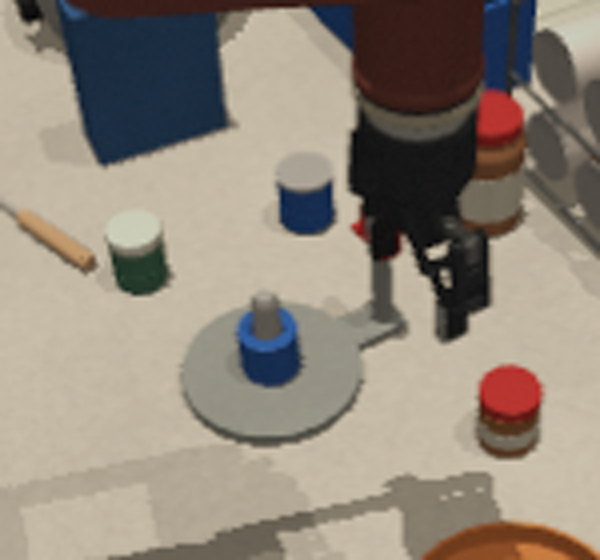

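```bash
python3 - <<'E'
from h import *
s=np.load("s_f.npy",allow_pickle=True).item()
f=cv2.imread("pics/f_wrist.png"); f=cv2.convertScaleAbs(f,alpha=1.6,beta=10)
cv2.imwrite("pics/f1.png",cv2.resize(f[150:210,130:210],None,fx=7,fy=7,interpolation=cv2.INTER_CUBIC))
g=lambda x,y:((x+.5)/1.55-.5,(y+.5)/1.55-.5)
print("hub",pix2z("wrist",g(245,281),.06,s),"rim",pix2z("wrist",g(255,270),.03,s),"shaft",pix2z("wrist",g(700,245),.107,s))
print("jam",pix2z("wrist",g(452,401),.064,s))
E
```

```text
hub [ 0.52828224 -0.16999148  0.06      ] rim [ 0.52527003 -0.17009967  0.03      ] shaft [0.4897146  0.17725454 0.107     ]
jam [0.6375248  0.00703578 0.064     ]
```

View pics/f1.png

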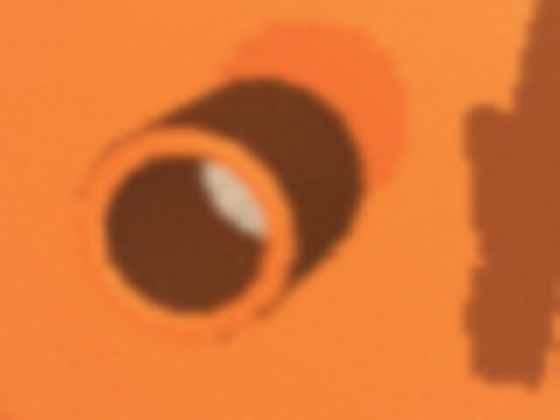

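```bash
python3 - <<'E'
from h import *
p=[.528,-.171]; q=quat(np.pi/2)
set_gripper(.85)
move_pose(p+[.12],q); move_linear(p+[.025],velocity=.12)
set_gripper(0.,70); s=get_state(); print(s["grip_width"],s["ft_force"].round(1),s["tool_pos"])
move_linear(p+[.10],velocity=.15);move_linear(p+[.185],velocity=.2)
move_linear([.48,-.1,.185],velocity=.2)
t=[.4895,.1778]
move_linear(t+[.185],velocity=.2); dwell(.3); s,_=shot("wrist","g_wrist.png");np.save("s_g.npy",s,allow_pickle=True); shot("side","g_side.png")
print(s["grip_width"],s["ft_force"].round(1),s["clock"],s["tool_pos"])
f=cv2.imread("pics/g_side.png"); cv2.imwrite("pics/g_s.png",cv2.resize(f[80:220,160:310],None,fx=4,fy=4,interpolation=cv2.INTER_CUBIC))
E
```

```text
0.4781758092104653 [-1.9 -0.7  5.1] [ 0.52900185 -0.17178528  0.02656522]
0.47748296200853346 [-0.4  1.1 -5.2] 27.05 [0.48961629 0.17737681 0.18508329]
```

View pics/g_wrist.png

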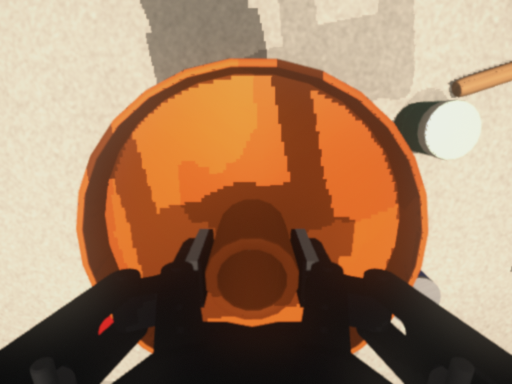

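View pics/g_s.png

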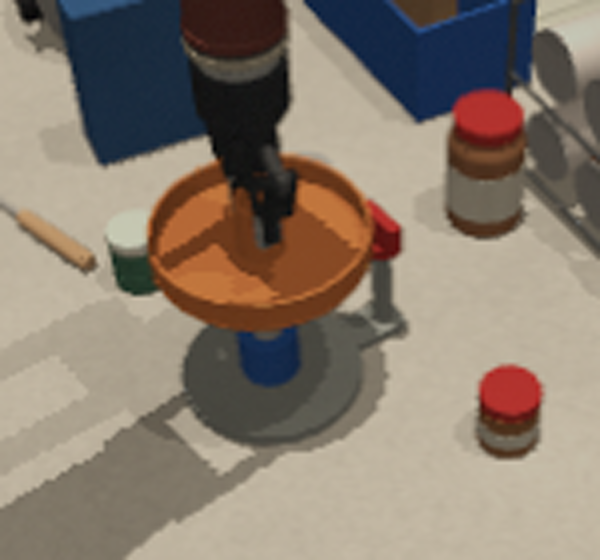

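```bash
python3 - <<'E'
from h import *
s=np.load("s_g.npy",allow_pickle=True).item()
print("hub",pix2z("wrist",(251,275),.221,s), s["tool_pos"])
t=[.4895,.1778]
for z in (.15,.138,.13,.122,.114,.106,.1,.095,.092,.090):
    move_linear(t+[z],velocity=.08); s=get_state(); print(z,s["ft_force"].round(1),s["tool_pos"].round(4))
    if np.linalg.norm(s["ft_force"]-[0,0,-5])>25: print("STOP"); break
shot("side","h_side.png"); print(s["clock"])
f=cv2.imread("pics/h_side.png"); cv2.imwrite("pics/h_s.png",cv2.resize(f[80:220,160:310],None,fx=4,fy=4,interpolation=cv2.INTER_CUBIC))
E
```

```text
hub [0.48767935 0.17805224 0.221     ] [0.48961629 0.17737681 0.18508329]
0.15 [ 0.1  0.7 -4.3] [0.4892 0.1778 0.1494]
0.138 [-0.2  0.4 -4.3] [0.4889 0.1777 0.1373]
0.13 [-0.3  0.3 -4.4] [0.489  0.1777 0.1293]
0.122 [ 0.9 -0.7 -3.9] [0.489  0.1777 0.1212]
0.114 [ 0.1 -0.  -4.1] [0.4892 0.1778 0.1132]
0.106 [-1.3 -0.2 -5.9] [0.4894 0.1778 0.1055]
0.1 [-1.7  0.2 -6. ] [0.4893 0.1778 0.0997]
0.095 [-2.1 -0.5 -4.9] [0.4893 0.1778 0.0948]
0.092 [-2.7 -1.3 -5.7] [0.4893 0.1778 0.0918]
0.09 [-9.4 -1.8  8.2] [0.4894 0.1779 0.0916]
30.0333
```

View pics/h_s.png

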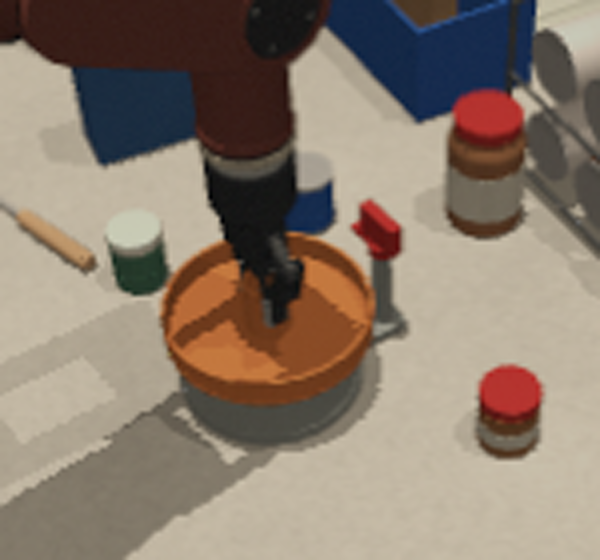

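```bash
python3 - <<'E'
from clampturn import *
t=[.4895,.1778]
set_gripper(.85); dwell(.2); move_linear(t+[.19],velocity=.2); 
turn([.610,.1846],.133,1.59)
move_pose([.53,.16,.30],quat(np.pi/2)); dwell(.3)
s,f=shot("wrist","i_wrist.png"); np.save("s_i.npy",s,allow_pickle=True); print(s["clock"])
f=cv2.convertScaleAbs(cv2.imread("pics/i_wrist.png"),alpha=1.6,beta=10); cv2.imwrite("pics/i_w.png",cv2.resize(f,None,fx=1.55,fy=1.55))
cv2.imwrite("pics/i1.png",cv2.resize(f[180:290,200:330],None,fx=5,fy=5,interpolation=cv2.INTER_CUBIC))
E
```

```text
grip 0.15938578647640347 [2.6 0.9 3.2] 34.325
0.4244 [ 1.2 -0.1  6. ] [-0.08  0.01  0.06] 34.7667
0.7158 [-1.3 -1.8  6.2] [-0.2   0.17  0.06] 35.2083
1.0072 [-1.7 -1.3  7.1] [-0.37  0.35  0.01] 35.65
1.2986 [-2.  -2.2  7.9] [-0.5   0.39  0.03] 36.0917
1.59 [-2.4 -4.3  7.8] [-0.63  0.48  0.08] 36.5333
38.55
```

View pics/i_w.png

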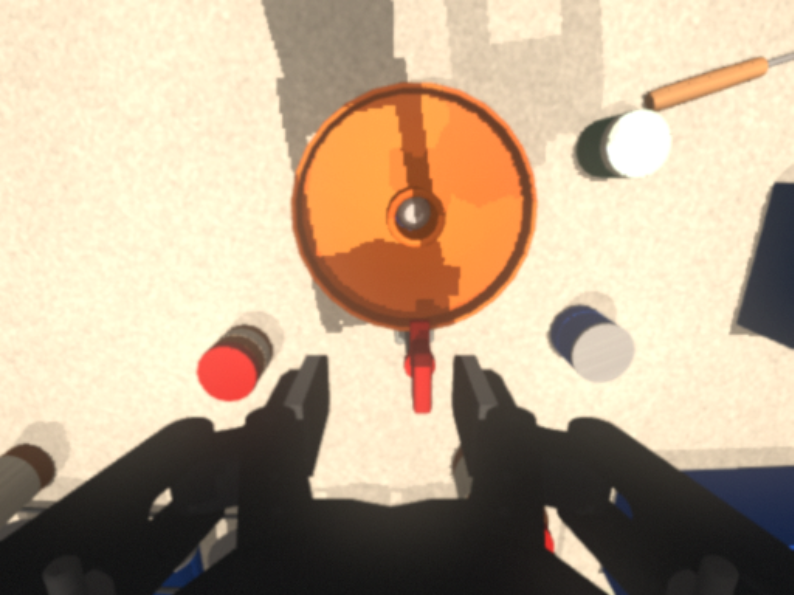

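View pics/i1.png

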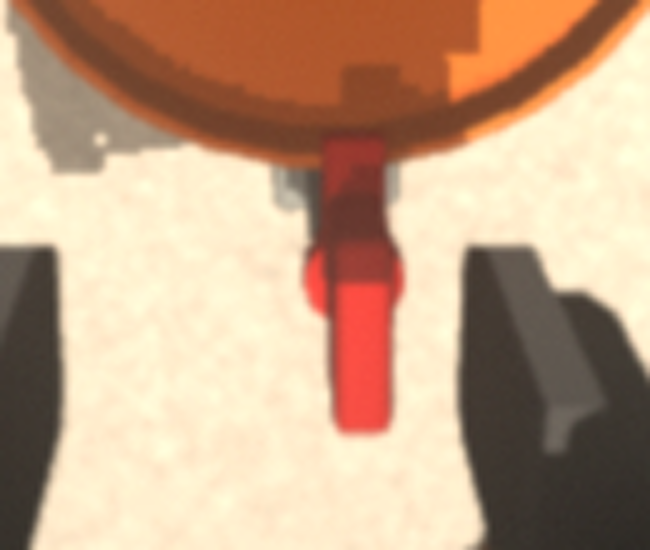

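```bash
python3 - <<'E'
from h import *
s=np.load("s_i.npy",allow_pickle=True).item()
g=lambda x,y:((x+.5)/1.55-.5,(y+.5)/1.55-.5)
k=lambda x,y:(200+(x+.5)/5-.5,180+(y+.5)/5-.5)
sh=pix2z("wrist",g(414,213),.107,s); rim=pix2z("wrist",g(415,206.5),.095,s); hub=pix2z("wrist",g(416,216),.125,s)
e=pix2z("wrist",k(362,430),.141,s);t=pix2z("wrist",k(353,135),.107,s)
print("shaft",sh,"rim",rim,"hub",hub)
d=(t-e)[:2]; a=np.arctan2(d[1],d[0]); ax=e[:2]+d/np.linalg.norm(d)*.025
print("axis",ax,"clamp",(np.arctan2(*(sh[:2]-ax)[::-1])-a+np.pi)%(2*np.pi)-np.pi,a)
for n,uv,z in [("can",(600,351),.062),("green",(640,143),.066),("jam",(228,372),.064)]: print(n,pix2z("wrist",g(*uv),z,s).round(4))
for n,c,yaw in [("A",(.49+.036,.178+.043),-.61),("B",(.526,.135),.61),("C",(.45,.218),np.pi/4),("D",(.45,.138),-np.pi/4)]:
    y=best(c+(.09,),yaw); print(n,y,ik(list(c)+[.09],quat(y))[5])
E
```

```text
shaft [0.4895144 0.1782069 0.107    ] rim [0.48559711 0.17952374 0.095     ] hub [0.49011362 0.17871341 0.125     ]
axis [0.60934481 0.18390551] clamp 0.029868173040887847 -3.123941025108702
can [0.618  0.3538 0.062 ]
green [0.4357 0.3633 0.066 ]
jam [0.6376 0.01   0.064 ]
A -0.61 0.8695537481808548
B 0.61 -0.5040174312976182
C 0.7853981633974483 -0.49211937902009106
D -0.7853981633974483 0.9151830668547518
```

```bash
cat > load.py <<'E'
from h import *
SH=np.array([.4894,.1778]); PHI=.052
def slot(ang,r=.056): a=PHI+np.radians(ang); return SH+r*np.array([np.cos(a),np.sin(a)])
def pick(p,yaw,w,open_=1.0,zt=.020):
    p=list(p); set_gripper(open_); move_pose(p+[.2],quat(yaw)); move_linear(p+[.1],velocity=.25)
    move_linear(p+[zt],velocity=.12); s=get_state(); print("down",s["ft_force"].round(1))
    set_gripper(0.,35); s=get_state(); print("grip mm",s["grip_width"]*85,"exp",w,s["ft_force"].round(1),s["tool_pos"].round(4))
    return abs(s["grip_width"]*85-w)<4
def place(c,yaw,zt=.020):
    c=list(c); z0=get_state()["tool_pos"][2]
    move_linear(list(get_state()["tool_pos"][:2])+[.2],velocity=.2)
    move_pose(c+[.2],quat(yaw)); dwell(.1); s=get_state(); print("held",s["grip_width"]*85,s["ft_force"].round(1))
    f0=s["ft_force"][2]
    move_linear(c+[.070+zt+.012],velocity=.15)
    z=.070+zt+.010
    while z>.070+zt-.006:
        move_linear(c+[z],velocity=.03); s=get_state()
        if s["ft_force"][2]-f0>4: break
        z-=.002
    print("placed z",z,s["ft_force"].round(1),s["tool_pos"].round(4))
    set_gripper(.79); dwell(.2); move_linear(c+[.2],velocity=.15); print("clock",get_state()["clock"])
def look(p,fn,crop=None):
    move_pose(list(p),quat(np.pi/2)); dwell(.3); s,f=shot("wrist",fn+".png"); np.save(f"s_{fn}.npy",s,allow_pickle=True)
    f=cv2.convertScaleAbs(cv2.imread(f"pics/{fn}.png"),alpha=1.6,beta=10); cv2.imwrite(f"pics/{fn}_w.png",cv2.resize(f,None,fx=1.55,fy=1.55)); print("clock",s["clock"])
E
python3 - <<'E'
from load import *
yA=PHI-.61
if pick([.618,.3545],yA,58):
    place(slot(50),yA)
    look([.51,.22,.30],"j")
shot("side","j_side.png")
E
```

```text
down [-0.5 -0.1  0.5]
grip mm 56.69702807504441 exp 58 [0.8 0.2 5.5] [0.619  0.3549 0.0215]
held 56.83660615030398 [ 0.2 -0.1 -2.9]
placed z 0.09 [-3.3  0.3  5.2] [0.5235 0.2228 0.0912]
clock 48.3833
clock 50.525
```

View pics/j_w.png

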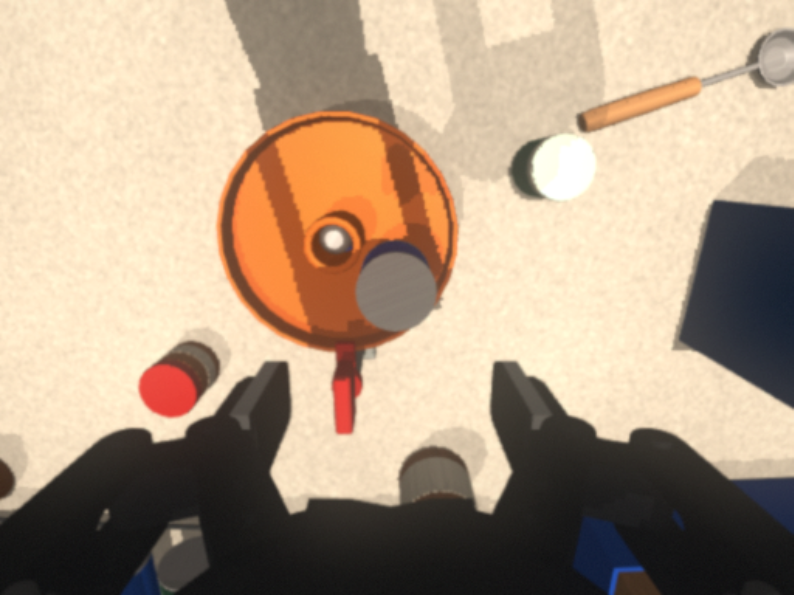

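View pics/j_side.png

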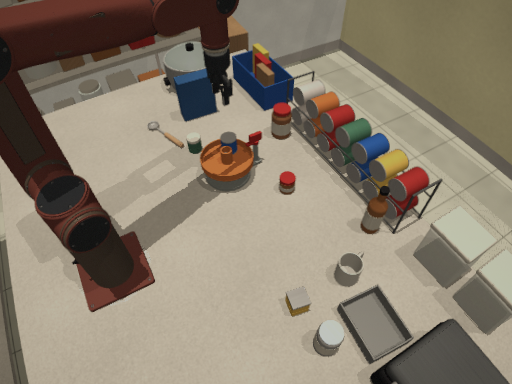

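```bash
python3 - <<'E'
from load import *
s=np.load("s_j.npy",allow_pickle=True).item()
g=lambda x,y:((x+.5)/1.55-.5,(y+.5)/1.55-.5)
for n,uv,z in [("can",(397,290),.132),("green",(563,166),.066),("jam",(168,389),.064)]: print(n,pix2z("wrist",g(*uv),z,s).round(4))
print(slot(50))
set_gripper(1.); look([.46,-.372,.25],"k")
f=cv2.imread("pics/k_w.png"); print(f.shape)
E
```

```text
can [0.5229 0.2256 0.132 ]
green [0.4354 0.3621 0.066 ]
jam [0.6374 0.0094 0.064 ]
[0.52311773 0.22251146]
clock 53.3833
(595, 794, 3)
```

View pics/k_w.png

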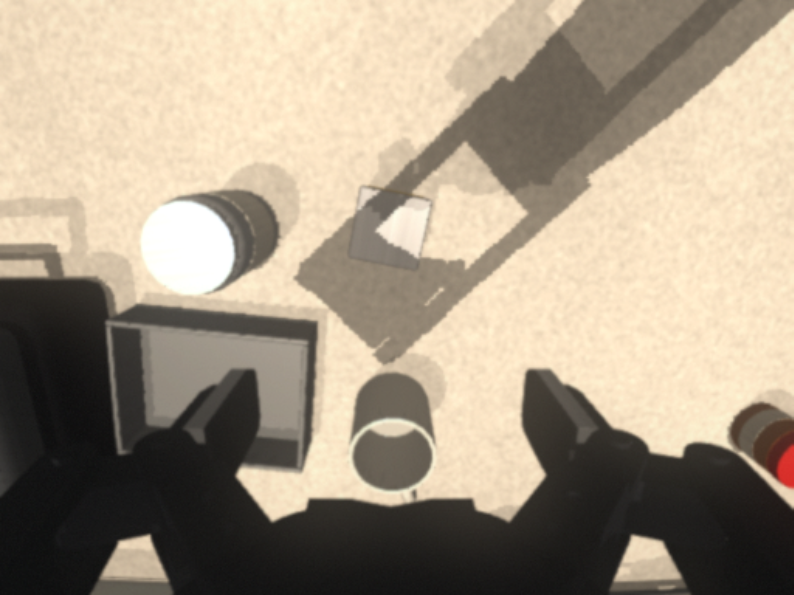

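```bash
python3 - <<'E'
from load import *
s=np.load("s_k.npy",allow_pickle=True).item()
g=lambda x,y:((x+.5)/1.55-.5,(y+.5)/1.55-.5)
P=np.array([pix2z("wrist",g(*uv),.062,s)[:2] for uv in [(361,186),(432,200),(418,270),(349,257)]])
c=P.mean(0); e=np.roll(P,-1,0)-P; print(c,np.linalg.norm(e,axis=1),np.degrees(np.arctan2(e[:,1],e[:,0])))
E
```

```text
[ 0.43194548 -0.37101855] [0.05239104 0.05281778 0.05292372 0.05285971] [  79.0732555   -10.22191289 -100.87716515  169.20014191]
```

```bash
python3 - <<'E'
from load import *
if pick([.4317,-.3715],np.radians(-10.7),52):
    place(slot(-135,.0555),PHI-np.pi/4)
    look([.49,.2,.30],"l")
shot("side","l_side.png")
f=cv2.imread("pics/l_side.png"); cv2.imwrite("pics/l_s.png",cv2.resize(f[80:220,160:310],None,fx=4,fy=4,interpolation=cv2.INTER_CUBIC))
E
```

```text
down [-0.3 -0.5  0.2]
grip mm 53.512465100033886 exp 52 [-0.4  0.9  5.7] [ 0.4322 -0.3721  0.0211]
held 53.438303046843515 [-0.4  0.2 -0.8]
placed z 0.09 [-2.5 -1.2  7.4] [0.4528 0.1366 0.091 ]
clock 63.6
clock 65.7917
```

View pics/l_w.png

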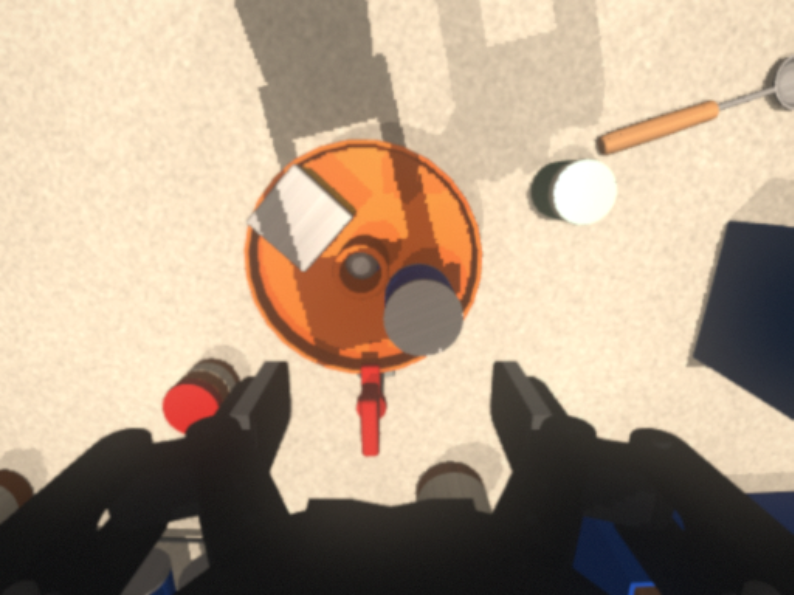

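View pics/l_s.png

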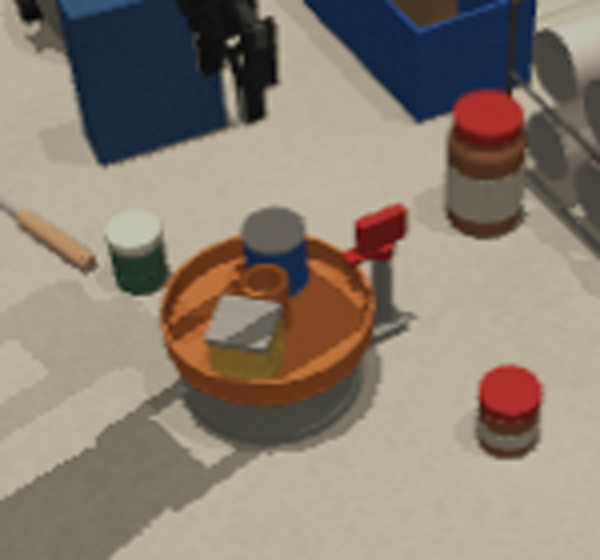

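```bash
python3 - <<'E'
from load import *
s=np.load("s_l.npy",allow_pickle=True).item()
g=lambda x,y:((x+.5)/1.55-.5,(y+.5)/1.55-.5)
G=pix2z("wrist",g(584,190.5),.066,s); print(G,"jam",pix2z("wrist",g(191,407),.064,s))
print("can",pix2z("wrist",g(423,315),.132,s))
if np.linalg.norm(G[:2]-[.4354,.362])<.005 and pick([.4354,.3622],PHI+np.pi/4,54):
    place(slot(135),PHI+np.pi/4)
    look([.52,.10,.30],"m")
E
```

```text
[0.43489076 0.36157167 0.066     ] jam [0.63640797 0.00907745 0.064     ]
can [0.52183568 0.22455028 0.132     ]
down [0.5 0.4 0.1]
grip mm 53.49342177676627 exp 54 [-1.7 -0.4  5.7] [0.436  0.3626 0.0211]
held 53.72601222284979 [ 0.6 -0.2 -0.9]
placed z 0.09 [-2.6 -0.1  6. ] [0.4481 0.2155 0.0909]
clock 74.4333
clock 75.6667
```

View pics/m_w.png

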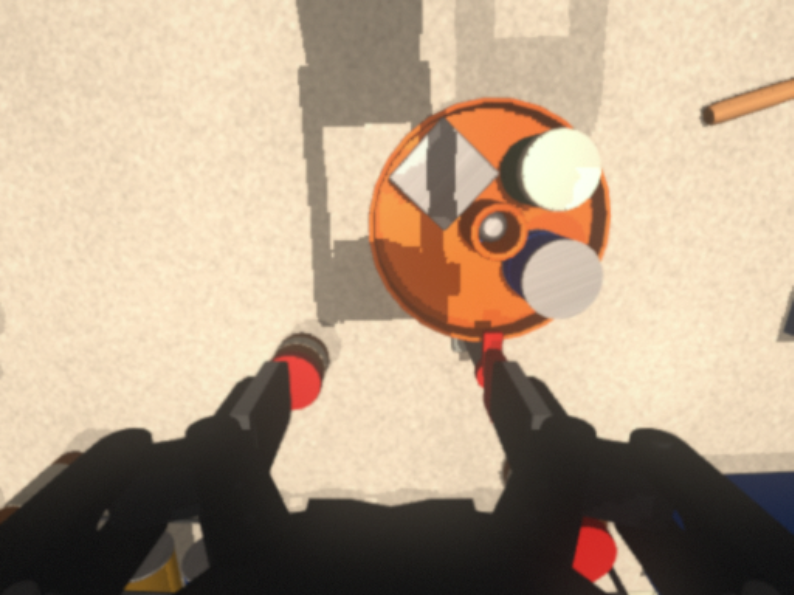

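```bash
python3 - <<'E'
from load import *
s=np.load("s_m.npy",allow_pickle=True).item()
print((proj("wrist",[.637,.0093,.064],s)+.5)*1.55-.5)
_,f=shot("top","m_top.png"); hsv=cv2.cvtColor(f,cv2.COLOR_RGB2HSV)
m=cv2.inRange(hsv,(0,180,120),(6,255,255))[135:175,245:295]; ys,xs=np.nonzero(m); u=(xs.mean()+245,ys.mean()+135)
J=pix2z("top",u,.064); print(len(xs),J)
if np.linalg.norm(J[:2]-[.637,.007])<.006 and pick([.637,.0093],PHI+.61,56):
    place(slot(-50),PHI+.61)
    look([.50,.15,.30],"n")
shot("side","n_side.png"); 
f=cv2.imread("pics/n_side.png"); cv2.imwrite("pics/n_s.png",cv2.resize(f[80:220,160:310],None,fx=4,fy=4,interpolation=cv2.INTER_CUBIC))
E
```

```text
[291.72363026 380.39036104]
216 [0.63698306 0.00808747 0.064     ]
down [-0.4  0.1 -0.1]
grip mm 55.54371915655302 exp 56 [-0.7 -0.9  4.9] [0.6379 0.0092 0.0213]
held 55.54780614782035 [-0.4 -0.4 -2.1]
placed z 0.09 [-1.2 -0.4  5.3] [0.5281 0.1367 0.091 ]
clock 84.1083
clock 85.2583
```

View pics/n_w.png

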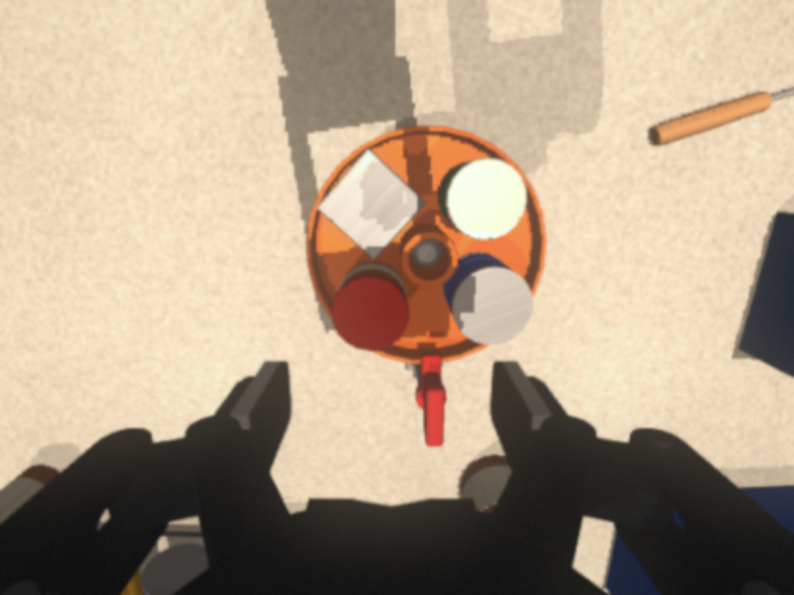

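View pics/n_s.png

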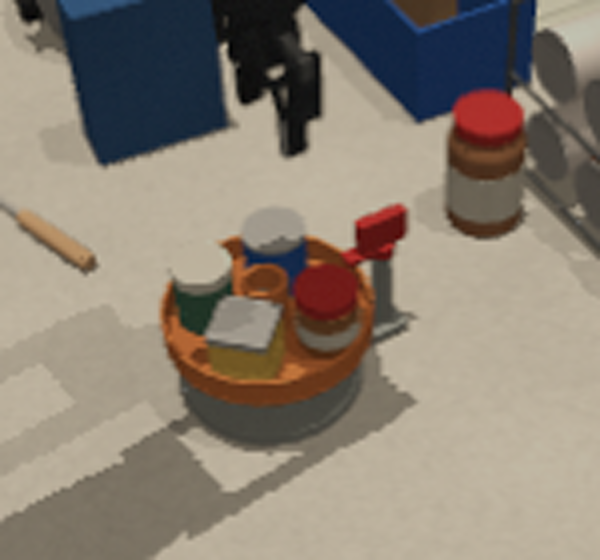

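All four items stand upright in the level tray, and the clamp tongue lies across the rim pointing at the shaft. The gripper is clear. I'll check for movement since the start, then hand in.

```bash
python3 - <<'E'
from load import *
move_pose([.40,.15,.38],quat(np.pi/2)); dwell(.5); _,f=shot("top","o_top.png"); print(get_state()["clock"])
a=cv2.imread("pics/a_top.png").astype(int); b=f[:,:,::-1].astype(int); d=np.abs(a-b).max(2)
for n,(x0,y0,x1,y1) in dict(mug=(365,135,398,172),box=(75,150,118,210),soup=(410,192,442,222),spoon=(90,225,156,256),napkin=(398,143,455,192)).items(): print(n,(d[y0:y1,x0:x1]>40).mean().round(3))
shot("side","o_side.png")
cv2.imwrite("pics/o.png",cv2.resize(f[100:260,60:260,::-1],None,fx=3.7,fy=3.7))
E
```

```text
86.4833
mug 0.0
box 0.0
soup 0.0
spoon 0.01
napkin 0.0
```

View pics/o_side.png

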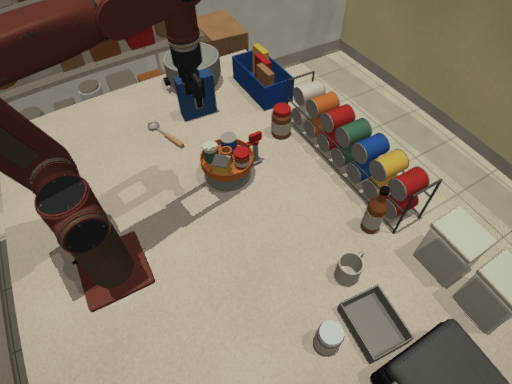

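View pics/o.png

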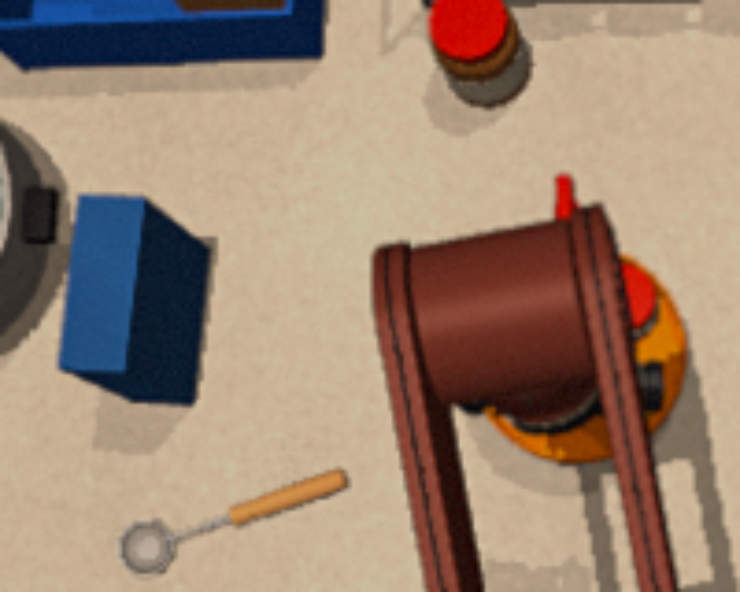

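The bystanders haven't moved, and the loaded stand is intact in the side view at (228,165).

```bash
python3 - <<'E'
from plant import *
print(finish_job())
E
```

```text
the job is handed in; nothing more can be done
None
```

The job is done and handed in at about 86 s on the robot's clock, against the 210 s limit. I turned the clamp clear, then seated the sleeve and the tray and turned the clamp back. After that I stood all four items upright in the tray: blue can, square tin, green canister and jam jar.

- **Seating:** the sleeve showed in the side view as down on the base. The tray touched down at the height it should seat at, to within a millimetre, and looked level.
- **Clamp:** it measured about 0.03 rad after relocking, by camera. In the last views the tongue still lay across the rim, pointing at the shaft.
- **Load:** each item touched the tray floor within about 1 mm of the expected height, and the last wrist and side views show all four upright inside the rim.
- **Forces:** the wrist forces I read between moves stayed around 10 N or less.
- **Everything else:** the before-and-after top views match for the mug, carton, soup can and napkin tray. The spoon's area changed by 1%, and it looks unmoved.
- **Disagreement:** the cameras differed by 2–3 mm on some positions, which the fits tolerated. I saw no item knocked aside.

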